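# Top off the roller carrier and lift it level

## Robot

A 6-joint arm with a two-finger parallel gripper is mounted at the origin on the work surface. World frame = base frame: x ahead of the robot, y to its left, z up, the work surface at z = 0. Lengths are in m, angles in rad, forces in N, time in s.
With the tool pointing down it reaches from about 0.275 to 0.725 m from the base axis. Payload 15.9 kg.
Tool frame: the origin (TCP) lies where the fingers leave the gripper's body, on its centre line; the fingertips stand 73 mm ahead of it and the grasp point (between the pads) lies 54 mm ahead of it; z points along the fingers, y is the line along which they close (so a half turn about z gives the same grasp; the last joint's range is limited). The gripper opens to 85 mm and grips with 20 to 120 N. Pads are 22 mm wide; open, the fingers measure 114 mm over their backs; the gripper's body (76 mm by 85 mm) begins 54 mm behind the grasp point. The pads swing forward as they close: fully open they stand 13 mm farther back than shut.
Start: joints at [-1.226, 0.213, -0.034, 1.323, 0, 1.571], TCP at [0.169, -0.471, 0.304] pointing down, gripper open.
Joint ranges: [-2.98, 2.98], [-0.74, 1.72], [-1.14, 1.35], [-2.1, 2.04], [-1.57, 1.44], [-3.14, 3.14]. Speed limits (rad/s): [1.89, 1.89, 2.39, 2.57, 3.14, 3.14].

## Interface

Orientations are given as [roll, pitch, yaw] about the fixed x, y, z axes, in that order (R = Rz(yaw) Ry(pitch) Rx(roll)).
In Python, from station import manip, vision, ticket gives the robot as it stands. The module is installed in compiled form; this text tells all that it offers.
- The arm moves only by the tool drive_tool, never from a script. Its argument "rows" is a list of rows, each a list of 7 numbers: the opening, from -1 (shut) to 1 (fully open), then the shift along the world's x, y, z each as a share of 400 mm, from -1 to 1, then the turn, a rotation vector about the world's x, y, z each as a share of 90 degrees, from -1 to 1. In form: [[grip, dx, dy, dz, wx, wy, wz], ...]. A call has 1 to 10 rows; each row is the pose to reach, as a shift and turn from the pose commanded when the call began; what a row does not reach only later rows make up. A row lasts 1/10 s, in which the tool goes at most 50 mm and 8.59 degrees, less where a joint would pass 70% of its speed; a pose out of reach is approached as far as the arm can. A call with a number of a shift or a turn outside -1 to 1 is refused whole. A call with a gripper value outside its range is refused whole. The fingers move at their own pace and stop on an object; "newtons" is the grip in N (left out, the last holds). Time passes only in rows, so rows that repeat a pose let the fingers close. It gives the time, the measured TCP pose, the force, the opening and the grip force at its end, in the units of the state.
- manip.get_state(): the state, without advancing time (a new reading comes with each control period).
- vision.capture(name): name is "scene" or "top" or "wrist"; returns a dict with "image" (420x560x3 uint8, red, green, blue), "range_z" (420x560 float32, m along the optical axis (not along the pixel's ray), 0 where there is no reading), "camera_matrix" (3x3 intrinsics, pixels), "k1" (the pictures are not rectified: a ray, as slopes to the right and down, at radius r is drawn at 1 + k1 r^2 times it, then the intrinsics apply), "R" (3x3) and "t" (3): a world point X has camera coordinates R X + t; the wrist camera has in their place "T_tool_cam" (4x4, takes a point from camera to tool coordinates, whose origin is the TCP and whose axes are the flange's). Camera axes: x right, y down, z forward; pixel columns grow to the right and rows downward; lengths in m; the calibration is good to about 2 mm. A picture is of the moment at which its call begins: read the wrist's pose just before it.
- ticket.close_job(): hands the job in; it is judged then, once.
The state is a dict: "time_s": time; "joint_positions": joint angles; "qvel": joint speeds; "joint_efforts": joint torques, N m; "tool_pos": TCP position; "tool_rot": TCP orientation; "force": force on the tool from outside, world axes, zero at the start; "torque": the same for the moment, N m; "grip_width": opening from 0.0 (shut) to 1.0 (fully open); "grip_force": force on a finger pad.
Only numpy, scipy, OpenCV 4.12 (cv2) and the standard library are available. Lean on these libraries where they do the work, as an engineer would, in place of code of your own. Each camera call takes 0.05 s, during which the arm holds its last target. There are 200 camera calls.

## Task

Take the orange roller from its black rest and lay it (set down, not dropped) in the groove on top of the two white rollers in the blue carrier, so that it lies along them with its ends about even with theirs and both bays carry a full pyramid; let go of it. Then take the carrier by its handle, lift it about 10 cm clear of the desk with all six rollers in place, and finish while holding it there, level and still. Leave the other things on the desk alone.

Things in the scene. Friction and masses are not known exactly. Their poses are not given: they have to be found in the camera images.
- orange_center (a point): Centre of the loose orange roller with black bands: a cylinder, 36 mm diameter, 66 mm long, 35 to 70 g, lying level along its own x axis. At the start it lies in a black V-shaped rest (41 mm wide, 50 mm long, 23 mm high, fixed to the desk), its centre 32 mm above the desk; the flanks above the rest are free to grip.
- carrier: Blue loose part carrier, 88 (x) by 237 mm (y), 200 to 325 g empty. Origin: centre of its underside, z up. Handle in the middle along x; on each side (+y, -y) a bay, inside 72 x 73 mm, floor at 5 mm, side walls to 26 mm, end lips to 19 mm. In each bay two white rollers lie along x side by side, nearly filling it; only the +y bay has a third white roller on top.
- carrier_handle (a point): Centre of the carrier's black handle bar: 88 mm long (carrier x), 14 mm thick (carrier y), 28 mm tall; this point is 92 mm above the carrier's underside, the bar's top at 106 mm, its underside at 78 mm. Axes as the carrier's. The tops of saddled rollers are 72 mm above the underside; their nearest flanks are 58 mm in y from this point.
- saddle (a point): Empty saddle of the carrier's -y bay: where the orange roller's centre belongs, in the groove over the two white rollers (76 mm from the handle's plane in -y, 54 mm above the carrier's underside; the tops of the lower rollers are 41 mm above the underside). Axes as the carrier's: the roller lies along x.
- peak (a point): Where the centre of the white roller on top in the carrier's +y bay is (76 mm from the handle's plane in +y, 54 mm above the underside). Axes as the carrier's.
- base1_center (a point): Centre of the outer white roller in the -y bay: a cylinder, 36 mm diameter, 66 mm long, 50 g, loose, its x axis along the cylinder.
- base2_center (a point): Centre of the inner white roller in the -y bay: a cylinder, 36 mm diameter, 66 mm long, 50 g, loose, its x axis along the cylinder.
- base3_center (a point): Centre of the inner white roller in the +y bay: a cylinder, 36 mm diameter, 66 mm long, 50 g, loose, its x axis along the cylinder.
- base4_center (a point): Centre of the outer white roller in the +y bay: a cylinder, 36 mm diameter, 66 mm long, 50 g, loose, its x axis along the cylinder.
- top_white_center (a point): Centre of the white roller already saddled on top in the +y bay: a cylinder, 36 mm diameter, 66 mm long, 50 g, loose, its x axis along the cylinder.
- pen_cup: Black pen cup with three markers, 68 mm diameter, 131 mm high, bystander; origin at the centre of its underside.
- impeller: White finned printed part standing up, 42 mm wide, 72 mm high, bystander; origin at the centre of its underside.
- clip: Yellow printed clip lying down, 75 mm long, 22 mm high, bystander; origin at the centre of its underside.
- driver: Blue screwdriver lying down, bystander; origin near its middle.
- tape: Yellow tape ring, 90 mm diameter, 22 mm high, bystander; origin at the centre of its underside.
- glue: White glue bottle, 44 mm diameter, 110 mm high, bystander; origin at the centre of its underside.
- table: The white desk; its top is at z = 0.
Things that resemble listed ones, but are neither listed nor needed, are in the scene too. What is shaped like the part that bears base1_center but green or pink is not meant.

How it is judged:
On the way:
1. the orange roller lies let go in the groove over the two white rollers, the carrier still standing on the desk (x of orange_center in the frame of saddle between -0.014 and 0.014 m and y of orange_center in the frame of saddle between -0.006 and 0.006 m and z of orange_center in the frame of saddle between -0.006 and 0.006 m and contact force between orange and the fingers below 0.05 N and height (world z) of carrier below 0.01 m and linear speed of orange below 0.03 m/s), for 0.2 s.
At the end, for the whole second after the job is handed in: Fingers hold the carrier 6 to 18 cm above the desk, touching nothing else, tilt under 0.1 rad, under 2 cm/s and 0.1 rad/s; orange roller untouched in its groove (14 mm along, 6 mm across and in height); white rollers in place (lower within 43 mm of the upper place, upper within 12 mm) (height (world z) of carrier between 0.06 and 0.18 m and angle between carrier's own z axis and vertical below 0.1 rad and linear speed of carrier below 0.02 m/s and angular speed of carrier below 0.1 rad/s and contact force between carrier and the fingers above 1 N and contact force between carrier and table below 0.05 N and contact force between orange and the arm below 0.05 N and contact force between carrier and pen_cup below 0.05 N and contact force between carrier and impeller below 0.05 N and contact force between carrier and clip below 0.05 N and contact force between carrier and driver below 0.05 N and contact force between carrier and tape below 0.05 N and contact force between carrier and glue below 0.05 N and x of orange_center in the frame of saddle between -0.014 and 0.014 m and y of orange_center in the frame of saddle between -0.006 and 0.006 m and z of orange_center in the frame of saddle between -0.006 and 0.006 m and distance between each of base1_center, base2_center and saddle below 0.043 m and distance between each of base3_center, base4_center and peak below 0.043 m and distance between top_white_center and peak below 0.012 m); the arm keeps its last pose, push and grip.
It fails at once if the orange roller is dropped (contact force between orange and the fingers below 0.01 N and linear speed of orange above 0.45 m/s).
It fails at once if the carrier is tipped by more than 0.3 rad (angle between carrier's own z axis and vertical above 0.3 rad).
It fails at once if a bystander is moved more than 3 cm (distance of any of pen_cup, impeller, clip, driver, tape, glue from where it was at the start of the episode above 0.03 m).
It also fails if it takes over 51 s, if anything falls off the work surface, if the arm or the gripper's body presses on something with over 40 N, if the wrist force passes 120 N, or if a joint passes its speed limit or range.

## Working session

There is one attempt and no reset: what is moved stays moved. The work goes in short steps, Python scripts to look and compute and a tool call to move; the robot and the scene stay as the last step left them, time stands still between calls to the robot, and variables do not carry over. Pictures are saved under pics/ and viewed, at most 10 in all, crops included, and the job is handed in when it is done.

Besides the shell and the picture viewer there is one more tool, called after "Call:" as name(argument=value, ...) on one line, values as JSON. drive_tool: Moves the arm, as the interface text tells. Its arguments: {"type":"object","properties":{"rows":{"type":"array","items":{"type":"array","items":{"type":"number","minimum":-1,"maximum":1}}},"newtons":{"type":"number"}},"required":["rows"]}

```bash
mkdir -p pics
cat > h.py <<'E'
import numpy as np, cv2
from station import manip, vision, ticket
from scipy.spatial.transform import Rotation as Ro
def world(c, st=None):
    """per-pixel world points from range_z"""
    h,w=c["range_z"].shape; K=np.array(c["camera_matrix"],float); k=c["k1"]
    u,v=np.meshgrid(np.arange(w),np.arange(h))
    xd=(u-K[0,2])/K[0,0]; yd=(v-K[1,2])/K[1,1]; x,y=xd.copy(),yd.copy()
    for _ in range(15):
        s=1+k*(x*x+y*y); x,y=xd/s,yd/s
    z=c["range_z"]; P=np.stack([x*z,y*z,z],-1)
    if "T_tool_cam" in c:
        T=np.array(c["T_tool_cam"]); R=Ro.from_euler("xyz",st["tool_rot"]).as_matrix()
        W=(P@T[:3,:3].T+T[:3,3])@R.T+np.array(st["tool_pos"])
    else:
        W=(P-np.array(c["t"]))@np.array(c["R"])
    W[z<=0]=np.nan
    return W
def save(n,im): cv2.imwrite("pics/"+n+".png",im[:,:,::-1])
E
python3 - <<'E'
from h import *
s=manip.get_state(); print({k:np.round(v,3).tolist() for k,v in s.items()})
for n in ("top","scene"):
    c=vision.capture(n); save(n,c["image"]); np.savez(n+".npz",**c); print(n, np.array(c["t"]), c["k1"])
E
```

```text
{'time_s': 0.0, 'joint_positions': [-1.226, 0.213, -0.035, 1.324, 0.0, 1.571], 'qvel': [-0.001, 0.001, 0.001, -0.001, -0.002, 0.0], 'joint_efforts': [0.003, -68.616, 48.712, 0.017, 0.0, -0.0], 'tool_pos': [0.169, -0.47, 0.303], 'tool_rot': [-3.14, -0.0, 0.345], 'force': [-0.747, -0.038, -1.053], 'torque': [0.043, -0.005, -0.013], 'grip_force': 0.0, 'grip_width': 1.001}
top [-0.01196138  0.560024    1.33547421] -0.004244706110409882
scene [ 0.26732882 -0.30158564  1.72353854] 0.022328279169636738
```

View pics/top.png

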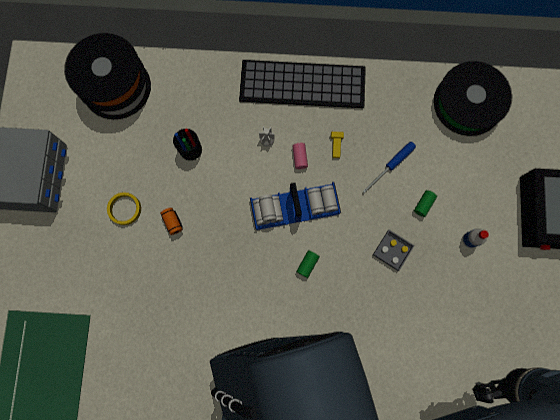

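View pics/scene.png

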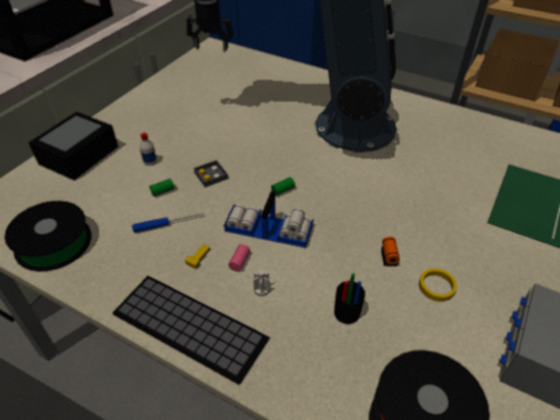

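Top view: the orange roller is at about (172,221), the carrier at about (295,205) with its handle at (295,202). The bays are at about (267,209) and (323,200). The scene view puts the orange roller at (391,251) and the carrier at (269,223), with the taller pile at (296,222).

Run:
```python
from h import *
for n in ("top","scene"):
    c=dict(np.load(n+".npz")); W=world(c); hsv=cv2.cvtColor(c["image"],cv2.COLOR_RGB2HSV)
    H,S,V=[hsv[...,i].astype(int) for i in range(3)]
    z=W[...,2]
    box=(slice(200,240),slice(155,190)) if n=="top" else (slice(230,270),slice(375,405))
    m=np.zeros(z.shape,bool); m[box]=True
    o=m&(H<16)&(S>150)&(V>60)&(z>.02)
    P=W[o]; print(n,"orange n",len(P),"med",np.median(P,0),"max z",np.nanmax(P[:,2]))
    p=P[:,:2]-P[:,:2].mean(0); u,s,vt=np.linalg.svd(p,full_matrices=False); print(" axis deg",np.degrees(np.arctan2(vt[0,1],vt[0,0])),s/np.sqrt(len(P)))
    a=P[:,:2]@vt.T; print(" mid",((a.max(0)+a.min(0))/2)@vt, "ext",np.ptp(a,axis=0))
    box=(slice(175,240),slice(240,350)) if n=="top" else (slice(180,250),slice(215,325))
    m[:]=False; m[box]=True
    hd=m&(z>.085)&(z<.12); P=W[hd]; print("handle n",len(P),P.mean(0))
    p=P[:,:2]-P[:,:2].mean(0); vt=np.linalg.svd(p,full_matrices=False)[2]; a=P[:,:2]@vt.T
    print(" deg",np.degrees(np.arctan2(vt[0,1],vt[0,0])),"mid",((a.max(0)+a.min(0))/2)@vt,"ext",np.ptp(a,axis=0))
    b=m&(H>100)&(H<125)&(S>140)&(V>40)&np.isfinite(z)&(z<.04)&(z>0.003)
    pts=W[b][:,:2]; r=cv2.minAreaRect((pts*1000).astype(np.float32)); print("blue rect",len(pts),r)
    t=m&(S<60)&(V>90)&(z>.055)&(z<.085); P=W[t]; print("upper white",len(P),P.mean(0) if len(P) else 0)
```

```text
top orange n 294 med [0.51149122 0.31109283 0.04741593] max z 0.057004604475531136
 axis deg -150.48299582540793 [0.01873883 0.00974665]
 mid [0.51206472 0.31395785] ext [0.06577291 0.03716658]
handle n 202 [ 0.57605358 -0.01731229  0.10411908]
 deg -165.67742509797435 mid [ 0.57805056 -0.01753631] ext [0.08805762 0.01447909]
blue rect 843 ((576.9505615234375, -17.405563354492188), (86.74639129638672, 234.32650756835938), 14.645998001098633)
upper white 284 [0.55930848 0.05543306 0.06894026]
scene orange n 304 med [0.52136369 0.31502125 0.045345  ] max z 0.05281935063778558
 axis deg 33.21132807216003 [0.02069827 0.00926026]
 mid [0.51377627 0.31184609] ext [0.0698562  0.03248197]
handle n 176 [ 0.58386326 -0.01256981  0.10030959]
 deg 14.080590058596904 mid [ 0.57736357 -0.01573699] ext [0.0896663  0.01519336]
blue rect 698 ((578.242919921875, -14.386360168457031), (90.04000854492188, 231.94070434570312), 14.017695426940918)
upper white 218 [0.55917873 0.0579265  0.06716687]
```

Call:
drive_tool(rows=[[-0.1,0.75,0.875,0,0,0,0],[-0.1,0.75,0.875,0,0,0,0],[-0.1,0.75,0.875,0,0,0,0],[-0.1,0.75,0.875,0,0,0,0],[-0.1,0.75,0.875,0,0,0,0],[-0.1,0.75,0.875,0,0,0,0],[-0.1,0.75,0.875,0,0,0,0],[-0.1,0.75,0.875,0,0,0,0],[-0.1,0.75,0.875,0,0,0,0],[-0.1,0.75,0.875,0,0,0,0]], newtons=40)

```text
time_s: 1.1
tool_pos: [0.4711, -0.1171, 0.3034]
tool_rot: [-3.141, -0.0, 0.349]
force: [0.0, 0.5, 0.0]
grip_width: 0.45
grip_force: 0.0
```

Run:
```python
from h import *
s=manip.get_state(); print({k:np.round(v,3).tolist() for k,v in s.items()})
c=vision.capture("wrist"); save("w1",c["image"]); print(np.round(c["T_tool_cam"],4))
z=c["range_z"]; T=np.array(c["T_tool_cam"]); print("z<.2 count",(z[z>0]<.2).sum())
W=world(c,s); R=Ro.from_euler("xyz",s["tool_rot"]).as_matrix(); P=(W-np.array(s["tool_pos"]))@R
m=(z>0)&(P[...,2]<.1); Q=P[m]
print("finger pts",len(Q))
for sg in (1,-1):
    q=Q[sg*Q[:,1]>0]
    if len(q): print(sg,"tip z pct",np.percentile(q[:,2],[50,95,99.5]),"inner|y|",np.percentile(abs(q[q[:,2]>.055][:,1]),[1,99]))
```

```text
{'time_s': 1.1, 'joint_positions': [-0.244, 0.183, -0.072, 1.315, 0.001, 2.549], 'qvel': [0.135, 0.074, 0.09, 0.028, -0.021, 0.128], 'joint_efforts': [2.157, -66.168, 49.35, -0.293, 0.372, 1.039], 'tool_pos': [0.471, -0.117, 0.303], 'tool_rot': [-3.141, -0.0, 0.349], 'force': [0.004, 0.474, 0.025], 'torque': [0.027, 0.126, -0.017], 'grip_force': 0.0, 'grip_width': 0.45}
[[-4.000e-04 -9.454e-01 -3.260e-01  8.330e-02]
 [ 1.000e+00 -5.000e-04  5.000e-04 -1.000e-04]
 [-6.000e-04 -3.260e-01  9.454e-01 -7.000e-02]
 [ 0.000e+00  0.000e+00  0.000e+00  1.000e+00]]
z<.2 count 38108
finger pts 38108
1 tip z pct [-0.00127927  0.04389107  0.06451173] inner|y| [0.01923449 0.03264998]
-1 tip z pct [-0.0012398   0.04412575  0.06464618] inner|y| [0.0189752  0.03252152]
```

Call:
drive_tool(rows=[[-0.1,0.1,1,0,0,0,1],[-0.1,0.1,1,0,0,0,1],[-0.1,0.1,1,0,0,0,1],[-0.1,0.1,1,0,0,0,1],[-0.1,0.1,1,0,0,0,1],[-0.1,0.1,1,0,0,0,1],[-0.1,0.1,1,0,0,0,1],[-0.1,0.1,1,0,0,0,1],[-0.1,0.1,1,0,0,0,1],[-0.1,0.1,1,0,0,0,1]])

```text
time_s: 2.15
tool_pos: [0.509, 0.2799, 0.3032]
tool_rot: [-3.14, 0.001, 1.853]
force: [-0.9, -0.7, -0.2]
grip_width: 0.452
grip_force: 0.0
```

Call:
drive_tool(rows=[[0.3,0.01,0.085,-0.1,0,0,1],[0.3,0.01,0.085,-0.1,0,0,1],[0.3,0.01,0.085,-0.1,0,0,1],[0.3,0.01,0.085,-0.1,0,0,1],[0.3,0.01,0.085,-0.1,0,0,1],[0.3,0.01,0.085,-0.1,0,0,1],[0.3,0.01,0.085,-0.1,0,0,1],[0.3,0.01,0.085,-0.1,0,0,1],[0.3,0.01,0.085,-0.1,0,0,1],[0.3,0.01,0.085,-0.1,0,0,1]])

```text
time_s: 3.15
tool_pos: [0.5133, 0.3121, 0.2637]
tool_rot: [-3.141, -0.001, -2.933]
force: [-0.2, 0.1, -0.8]
grip_width: 0.651
grip_force: 0.0
```

Call:
drive_tool(rows=[[0.3,0,0,0,0,0,0.28],[0.3,0,0,0,0,0,0.28],[0.3,0,0,0,0,0,0.28],[0.3,0,0,0,0,0,0.28],[0.3,0,0,0,0,0,0.28]])

```text
time_s: 3.65
tool_pos: [0.5132, 0.3126, 0.2638]
tool_rot: [-3.141, -0.0, -2.504]
force: [-0.4, 0.9, -0.2]
grip_width: 0.648
grip_force: 0.0
```

Run:
```python
from h import *
s=manip.get_state(); c=vision.capture("wrist"); save("w2",c["image"])
W=world(c,s); z=W[...,2]
m=(z>.030)&(z<.06)&(np.hypot(W[...,0]-.513,W[...,1]-.313)<.06); P=W[m]
print(s["tool_pos"],s["tool_rot"],len(P))
top=P[P[:,2]>.043]
vt=np.linalg.svd(top[:,:2]-top[:,:2].mean(0),full_matrices=False)[2]; a=P[:,:2]@vt.T; t=top[:,:2]@vt.T
print("deg",np.degrees(np.arctan2(vt[0,1],vt[0,0])),"all mid",(np.percentile(a,1,0)+np.percentile(a,99,0))/2@vt,np.ptp(a,axis=0),"top mid",(np.percentile(t,.5,0)+np.percentile(t,99.5,0))/2@vt,np.ptp(t,axis=0),"zmax",np.percentile(P[:,2],98))
```

```text
[0.51320062 0.3126016  0.26379364] [-3.14149704e+00 -4.48100301e-04 -2.50369771e+00] 2361
deg 29.82530356897686 all mid [0.50893254 0.31311234] [0.06708916 0.03608975] top mid [0.50911017 0.31335686] [0.06633793 0.02982152] zmax 0.05058756685390843
```

View pics/w2.png

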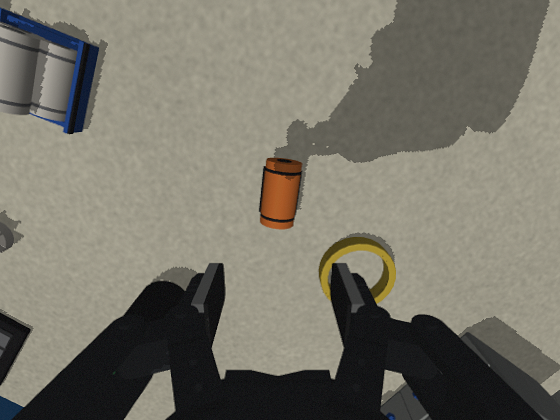

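The orange roller at (280,193) sits cleanly between the fingers. The tape at (357,275) stays clear of them.

Call:
drive_tool(rows=[[0.3,-0.009,0.001,-0.15,0,0,-0.074],[0.3,-0.009,0.001,-0.25,0,0,-0.074],[0.3,-0.009,0.001,-0.33,0,0,-0.074],[0.3,-0.009,0.001,-0.38,0,0,-0.074],[0.3,-0.009,0.001,-0.41,0,0,-0.074],[0.3,-0.009,0.001,-0.43,0,0,-0.074],[0.3,-0.009,0.001,-0.43,0,0,-0.074],[0.3,-0.009,0.001,-0.43,0,0,-0.074]])

```text
time_s: 4.5
tool_pos: [0.5099, 0.3141, 0.0929]
tool_rot: [3.142, 0.001, -2.615]
force: [-0.0, 0.1, -0.2]
grip_width: 0.647
grip_force: 0.0
```

Call:
drive_tool(rows=[[0,0,0,0,0,0,0],[-0.2,0,0,0,0,0,0],[-0.3,0,0,0,0,0,0],[-0.5,0,0,0,0,0,0],[-0.5,0,0,0,0,0,0],[-0.5,0,0,0,0,0,0],[-0.5,0,0,0,0,0,0]], newtons=25)

```text
time_s: 5.2
tool_pos: [0.5101, 0.3138, 0.093]
tool_rot: [-3.141, 0.002, -2.615]
force: [1.1, -4.5, 6.7]
grip_width: 0.411
grip_force: 24.3
```

Call:
drive_tool(rows=[[-0.5,0,0,0.03,0,0,0],[-0.5,0,0,0.08,0,0,0],[-0.5,0,0,0.18,0,0,0],[-0.5,0,0,0.28,0,0,0],[-0.5,0,0,0.36,0,0,0],[-0.5,0,0,0.4,0,0,0],[-0.5,0,0,0.4,0,0,0]])

```text
time_s: 5.9
tool_pos: [0.5102, 0.3144, 0.2555]
tool_rot: [3.141, 0.005, -2.615]
force: [0.1, -0.8, -0.8]
grip_width: 0.411
grip_force: 25.2
```

Call:
drive_tool(rows=[[-0.5,0.01,-0.05,0,0,0,-0.17],[-0.5,0.03,-0.13,0,0,0,-0.17],[-0.5,0.05,-0.24,0,0,0,-0.17],[-0.5,0.07,-0.36,0,0,0,-0.17],[-0.5,0.1,-0.48,0,0,0,-0.17],[-0.5,0.13,-0.6,0,0,0,-0.17],[-0.5,0.16,-0.72,0,0,0,-0.17],[-0.5,0.18,-0.83,0,0,0,-0.17],[-0.5,0.2,-0.92,0,0,0,-0.17],[-0.5,0.21,-0.99,0,0,0,-0.17]])

```text
time_s: 6.9
tool_pos: [0.5932, -0.0845, 0.2511]
tool_rot: [3.141, -0.001, -2.883]
force: [0.4, 1.1, -0.7]
grip_width: 0.409
grip_force: 25.2
```

Call:
drive_tool(rows=[[-0.5,0,0,0,0,0,0],[-0.5,0,0,0,0,0,0],[-0.5,0,0,0,0,0,0]])

```text
time_s: 7.2
tool_pos: [0.5931, -0.0814, 0.2515]
tool_rot: [3.141, -0.001, -2.881]
force: [-0.3, -0.1, -0.5]
grip_width: 0.411
grip_force: 25.3
```

Run:
```python
from h import *
s=manip.get_state(); c=vision.capture("wrist"); save("w3",c["image"]); np.savez("w3.npz",**c,tool_pos=s["tool_pos"],tool_rot=s["tool_rot"])
print(s["tool_pos"],s["tool_rot"],s["joint_positions"])
W=world(c,s); z=W[...,2]; R=Ro.from_euler("xyz",s["tool_rot"]).as_matrix(); L=(W-np.array(s["tool_pos"]))@R
hsv=cv2.cvtColor(c["image"],cv2.COLOR_RGB2HSV).astype(int)
o=(hsv[...,0]<16)&(hsv[...,1]>140)&(L[...,2]<.12)&(L[...,2]>.03); Q=L[o]
if len(Q): print("orange in tool",len(Q),Q.min(0),Q.max(0),np.median(Q,0))
h=(z>.085)&(z<.115)&(np.hypot(W[...,0]-.577,W[...,1]+.016)<.07); P=W[h]
vt=np.linalg.svd(P[:,:2]-P[:,:2].mean(0),full_matrices=False)[2]; a=P[:,:2]@vt.T
print("handle",len(P),"deg",np.degrees(np.arctan2(vt[0,1],vt[0,0])),((a.max(0)+a.min(0))/2)@vt,np.ptp(a,axis=0))
b=(hsv[...,0]>100)&(hsv[...,0]<125)&(hsv[...,1]>140)&(z<.04)&(z>.003)&(np.hypot(W[...,0]-.577,W[...,1]+.016)<.15)
print(cv2.minAreaRect((W[b][:,:2]*1000).astype(np.float32)))
```

```text
[ 0.59312199 -0.08137005  0.25154168] [ 3.14106039e+00 -5.92742899e-04 -2.88122341e+00] [-1.36444592e-01  4.32271260e-01  1.37965839e-01  1.27724330e+00
  2.61823671e-04 -3.96813773e-01]
orange in tool 9326 [-0.03303461 -0.01902892  0.04159934] [0.03463819 0.01852059 0.07865424] [ 0.00948657 -0.0001755   0.04581136]
handle 2488 deg 14.236769797456851 [ 0.57466639 -0.01808234] [0.08816425 0.01463887]
((574.45361328125, -17.491806030273438), (88.21527099609375, 235.26658630371094), 14.39094066619873)
```

View pics/w3.png

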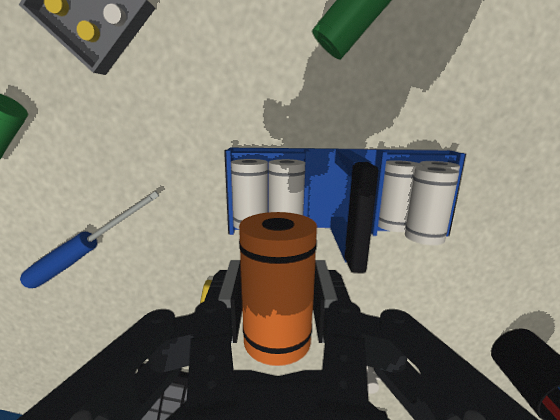

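The wrist view shows the orange roller held straight at about (278,285), level and centred between the pads. The lower rollers at (250,193) and (286,190) frame the empty groove, and the handle is at (360,215).

Call:
drive_tool(rows=[[-0.5,0.001,-0.025,-0.06,0,0,-0.007],[-0.5,0.001,-0.025,-0.14,0,0,-0.007],[-0.5,0.001,-0.025,-0.21,0,0,-0.007],[-0.5,0.001,-0.025,-0.27,0,0,-0.007],[-0.5,0.001,-0.025,-0.31,0,0,-0.007],[-0.5,0.001,-0.025,-0.325,0,0,-0.007],[-0.5,0.001,-0.025,-0.325,0,0,-0.007],[-0.5,0.001,-0.025,-0.325,0,0,-0.007]])

```text
time_s: 8.05
tool_pos: [0.5942, -0.0918, 0.1228]
tool_rot: [-3.141, 0.001, -2.892]
force: [-0.2, -0.6, -0.4]
grip_width: 0.412
grip_force: 25.3
```

Run:
```python
from h import *
s=manip.get_state(); c=vision.capture("wrist"); save("w4",c["image"])
W=world(c,s); R=Ro.from_euler("xyz",s["tool_rot"]).as_matrix(); L=(W-np.array(s["tool_pos"]))@R
print(s["tool_pos"],s["tool_rot"],s["force"])
hsv=cv2.cvtColor(c["image"],cv2.COLOR_RGB2HSV).astype(int)
w=(hsv[...,1]<70)&(hsv[...,2]>70)&(W[...,2]>.025)&(W[...,2]<.048)&(abs(L[...,1])<.045)&(L[...,0]>.02)&(L[...,0]<.06); Q=L[w]
print("white in tool",len(Q),np.percentile(Q,[1,99],axis=0) if len(Q) else 0)
# ridge of each lower roller in tool y
for sg in (1,-1):
    q=Q[sg*Q[:,1]>0]
    if len(q): k=q[q[:,2]<np.percentile(q[:,2],15)]; print(sg,"ridge y",np.median(k[:,1]),"z world",s["tool_pos"][2]-np.median(k[:,2]))
h=(W[...,2]>.085)&(W[...,2]<.115)&(np.hypot(W[...,0]-.5746,W[...,1]+.018)<.06)
if h.sum()>50: print("handle tool",h.sum(),np.percentile(L[h],[1,50,99],axis=0))
```

```text
[ 0.59422546 -0.09181431  0.12282586] [-3.14119909e+00  9.93164720e-04 -2.89231633e+00] [-0.184467   -0.59144152 -0.43399478]
white in tool 2250 [[ 0.02036008 -0.03413127  0.08121556]
 [ 0.03398361  0.03542236  0.09717612]]
1 ridge y 0.02145098396266693 z world 0.04096345019174209
-1 ridge y -0.02062351545687259 z world 0.0407274690388504
handle tool 15073 [[-0.00965177  0.01817088  0.00852112]
 [ 0.01287076  0.06971449  0.01809915]
 [ 0.04460589  0.08217676  0.03725312]]
```

View pics/w4.png

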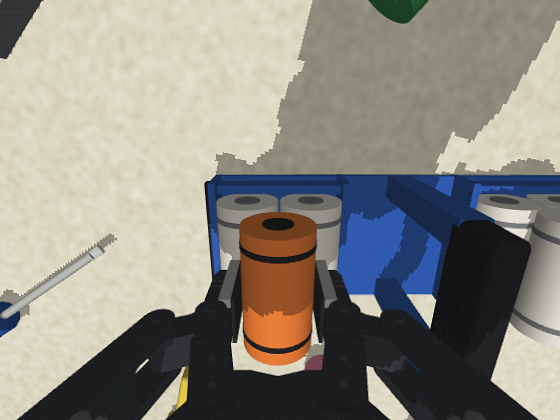

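The roller sits centred over the groove: the lower rollers' extents are ±35 mm about the tool, and their ends line up. Lowering it now.

Call:
drive_tool(rows=[[-0.5,0,0,-0.008,0,0,0],[-0.5,0,0,-0.014,0,0,0],[-0.5,0,0,-0.018,0,0,0],[-0.5,0,0,-0.02,0,0,0],[-0.5,0,0,-0.021,0,0,0],[-0.5,0,0,-0.021,0,0,0]])

```text
time_s: 8.7
tool_pos: [0.5941, -0.0919, 0.1152]
tool_rot: [-3.142, 0.002, -2.893]
force: [-10.4, 4.1, 25.7]
grip_width: 0.412
grip_force: 27.7
```

Call:
drive_tool(rows=[[-0.5,0,0,0.003,0,0,0],[-0.5,0,0,0.003,0,0,0]])

```text
time_s: 8.9
tool_pos: [0.594, -0.0921, 0.1154]
tool_rot: [-3.141, 0.001, -2.893]
force: [-3.8, 1.8, 13.7]
grip_width: 0.407
grip_force: 26.5
```

Call:
drive_tool(rows=[[-0.5,0,0,0.002,0,0,0],[-0.5,0,0,0.002,0,0,0],[-0.1,0,0,0.002,0,0,0],[0.0,0,0,0.002,0,0,0],[0.1,0,0,0.002,0,0,0],[0.2,0,0,0.002,0,0,0],[0.2,0,0,0.002,0,0,0],[0.2,0,0,0.002,0,0,0]])

```text
time_s: 9.7
tool_pos: [0.5938, -0.0922, 0.1155]
tool_rot: [3.142, 0.0, -2.893]
force: [1.0, 0.3, 0.4]
grip_width: 0.598
grip_force: 0.0
```

Call:
drive_tool(rows=[[0.2,0,0,0.02,0,0,0],[0.2,0,0,0.06,0,0,0],[0.2,0,0,0.13,0,0,0],[0.2,0,0,0.22,0,0,0],[0.2,0,0,0.3,0,0,0],[0.2,0,0,0.33,0,0,0],[0.2,0,0,0.33,0,0,0],[0.2,0,0,0.33,0,0,0]])

```text
time_s: 10.5
tool_pos: [0.5936, -0.0921, 0.2466]
tool_rot: [3.141, -0.001, -2.893]
force: [0.6, -0.3, 0.7]
grip_width: 0.601
grip_force: 0.0
```

Run:
```python
from h import *
s=manip.get_state(); c=vision.capture("wrist"); save("w5",c["image"])
W=world(c,s); z=W[...,2]; print(s["tool_pos"],s["tool_rot"],s["force"])
hsv=cv2.cvtColor(c["image"],cv2.COLOR_RGB2HSV).astype(int)
h=(z>.085)&(z<.115)&(np.hypot(W[...,0]-.575,W[...,1]+.018)<.07); P=W[h]
vt=np.linalg.svd(P[:,:2]-P[:,:2].mean(0),full_matrices=False)[2]; a=P[:,:2]@vt.T
ang=np.arctan2(vt[0,1],vt[0,0]); ang=(ang+np.pi/2)%np.pi-np.pi/2; C=((a.max(0)+a.min(0))/2)@vt
print("handle",np.degrees(ang),C,np.ptp(a,axis=0))
b=(hsv[...,0]>100)&(hsv[...,0]<125)&(hsv[...,1]>140)&(z<.04)&(z>.003)&(np.hypot(W[...,0]-.575,W[...,1]+.018)<.15)
print(cv2.minAreaRect((W[b][:,:2]*1000).astype(np.float32)))
F=np.array([[np.cos(ang),-np.sin(ang)],[np.sin(ang),np.cos(ang)]])
o=(hsv[...,0]<16)&(hsv[...,1]>140)&(z>.045)&(z<.09); Q=(W[o][:,:2]-C)@F; print("orange in carrier",o.sum(),np.percentile(Q,[.5,99.5],axis=0),np.percentile(z[o],98))
w=(hsv[...,1]<70)&(hsv[...,2]>70)&(z>.056)&(z<.08); Q=(W[w][:,:2]-C)@F; print("top white",w.sum(),np.percentile(Q,[.5,99.5],axis=0),np.percentile(z[w],98))
```

```text
[ 0.59355093 -0.09211796  0.24664954] [ 3.14125741e+00 -7.98953956e-04 -2.89279887e+00] [ 0.57362485 -0.33177234  0.67094377]
handle 14.24650013566513 [ 0.57434634 -0.01848805] [0.08762849 0.01460728]
((574.3650512695312, -17.37134552001953), (88.31257629394531, 235.6363067626953), 14.428544044494629)
orange in carrier 2741 [[-0.03318394 -0.09260146]
 [ 0.03291439 -0.0582643 ]] 0.0726141373792635
top white 3250 [[-0.03295568 -0.00637075]
 [ 0.21327194  0.0909849 ]] 0.0725297266809799
```

View pics/w5.png

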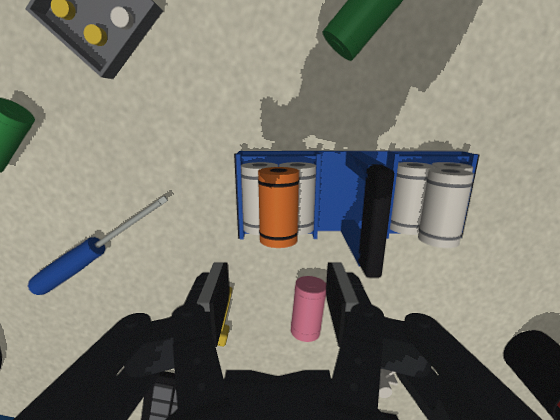

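The orange roller lies let go in its groove, centred at carrier x 0, y −75 mm, with its top at 72.6 mm. All six rollers are in place. Next is the handle at (375,220).

Call:
drive_tool(rows=[[0.0,-0.02,0.07,0,0,0,0],[0.0,-0.048,0.1855,0,0,0,0],[0.0,-0.048,0.1855,-0.03,0,0,0],[0.0,-0.048,0.1855,-0.08,0,0,0],[0.0,-0.048,0.1855,-0.14,0,0,0],[0.0,-0.048,0.1855,-0.2,0,0,0],[0.0,-0.048,0.1855,-0.24,0,0,0],[0.0,-0.048,0.1855,-0.262,0,0,0],[0.0,-0.048,0.1855,-0.262,0,0,0],[0.0,-0.048,0.1855,-0.262,0,0,0]])

```text
time_s: 11.55
tool_pos: [0.5747, -0.0181, 0.1429]
tool_rot: [-3.142, -0.0, -2.893]
force: [0.8, 0.3, 0.3]
grip_width: 0.496
grip_force: 0.0
```

Call:
drive_tool(rows=[[-0.3,0,0,0,0,0,0],[-0.5,0,0,0,0,0,0],[-0.6,0,0,0,0,0,0],[-0.75,0,0,0,0,0,0],[-0.9,0,0,0,0,0,0],[-1,0,0,0,0,0,0],[-1,0,0,0,0,0,0],[-1,0,0,0,0,0,0],[-1,0,0,0,0,0,0]], newtons=70)

```text
time_s: 12.45
tool_pos: [0.5748, -0.0179, 0.1433]
tool_rot: [-3.142, 0.001, -2.893]
force: [-1.4, 1.7, 5.7]
grip_width: 0.154
grip_force: 69.1
```

Gripped on the handle. Lifting gently.

Call:
drive_tool(rows=[[-1,0,0,0.003,0,0,0],[-1,0,0,0.008,0,0,0],[-1,0,0,0.016,0,0,0],[-1,0,0,0.027,0,0,0],[-1,0,0,0.04,0,0,0],[-1,0,0,0.055,0,0,0],[-1,0,0,0.07,0,0,0],[-1,0,0,0.085,0,0,0],[-1,0,0,0.1,0,0,0],[-1,0,0,0.115,0,0,0]])

```text
time_s: 13.45
tool_pos: [0.5746, -0.018, 0.1893]
tool_rot: [-3.142, 0.0, -2.893]
force: [0.5, -0.0, -5.7]
grip_width: 0.155
grip_force: 68.1
```

Call:
drive_tool(rows=[[-1,0,0,0.015,0,0,0],[-1,0,0,0.03,0,0,0],[-1,0,0,0.045,0,0,0],[-1,0,0,0.06,0,0,0],[-1,0,0,0.075,0,0,0],[-1,0,0,0.09,0,0,0],[-1,0,0,0.105,0,0,0],[-1,0,0,0.118,0,0,0],[-1,0,0,0.128,0,0,0],[-1,0,0,0.135,0,0,0]])

```text
time_s: 14.45
tool_pos: [0.5746, -0.018, 0.2431]
tool_rot: [-3.142, 0.0, -2.893]
force: [0.4, 0.0, -5.8]
grip_width: 0.154
grip_force: 68.1
```

Call:
drive_tool(rows=[[-1,0,0,0,0,0,0],[-1,0,0,0,0,0,0],[-1,0,0,0,0,0,0],[-1,0,0,0,0,0,0],[-1,0,0,0,0,0,0]])

```text
time_s: 14.95
tool_pos: [0.5745, -0.018, 0.2426]
tool_rot: [3.142, -0.0, -2.893]
force: [-0.7, 0.0, -5.4]
grip_width: 0.152
grip_force: 68.1
```

Run:
```python
from h import *
s=manip.get_state(); c=vision.capture("wrist"); save("w6",c["image"]); save("t6",vision.capture("scene")["image"])
W=world(c,s); print(s["tool_pos"],s["tool_rot"],s["force"],s["grip_force"],np.abs(s["qvel"]).max())
R=Ro.from_euler("xyz",s["tool_rot"]).as_matrix(); L=(W-np.array(s["tool_pos"]))@R
hsv=cv2.cvtColor(c["image"],cv2.COLOR_RGB2HSV).astype(int)
o=(hsv[...,0]<16)&(hsv[...,1]>140)&(L[...,2]<.12)&(L[...,2]>.03); Q=L[o]; print("orange tool",o.sum(),np.percentile(Q,[1,99],axis=0))
b=(hsv[...,0]>100)&(hsv[...,0]<125)&(hsv[...,1]>140)&(L[...,2]<.17)&(L[...,2]>.1); Q=W[b]
A=np.c_[Q[:,:2],np.ones(len(Q))]; print("blue z range",np.percentile(Q[:,2],[1,50,99]))
```

```text
[ 0.57452998 -0.01796218  0.24257813] [ 3.14153494e+00 -2.37098059e-04 -2.89286742e+00] [-0.69779183  0.01208679 -5.38985709] 68.12677502632141 0.0024481693389965193
orange tool 7135 [[-0.03077694 -0.08974301  0.07053123]
 [ 0.03397802 -0.05837598  0.10171518]]
blue z range [0.10280576 0.10514357 0.12687259]
```

View pics/w6.png

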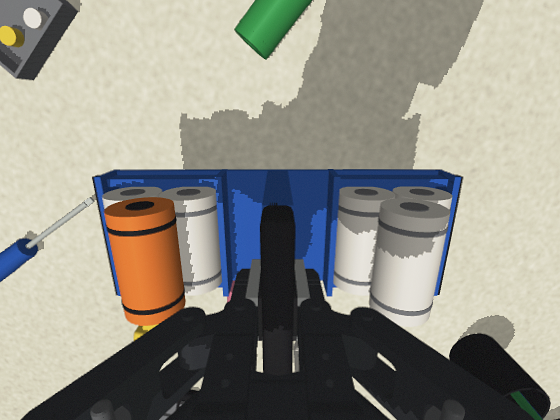

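View pics/t6.png

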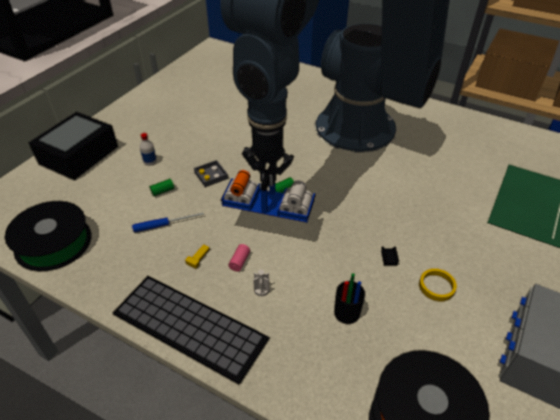

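The carrier hangs level about 10 cm up with both pyramids full: orange at (145,260), top white at (412,260). It is still.

```bash
python3 -c "
from station import ticket; print(ticket.close_job())"
```

```text
the job is handed in; nothing more can be done
None
```

The orange roller is in its groove and let go, and the job is handed in at about 15 s with the carrier held about 10 cm up, level and still, all six rollers in place. The hand-in gave no verdict.

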